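Prise open the punch case and show the pointed punch to the inspection camera

TASK

Use the thin-bladed tool, not your fingers, to prise the punch case's lid up until it stands open, and lay the tool back down flat on the table. Then take the pointed punch out of the case, leaving the blunt one in it, and hold it up to the inspection camera: shank in line with the lens's line of sight, point towards the lens, centred, about 60 mm in front of the glass. Finish while still holding it there, steady; touch neither camera nor stand and leave everything else where it is.

Things in the scene. Friction and masses are not known exactly. Their poses are not given: they have to be found in the camera images.
- case: wooden punch case fixed to the table, outside 140 (its x, without the ledge) x 200 (its y) x 45 high, walls 6, floor 6 thick (inner floor 6 above the table). Origin: centre of its underside; +x points to the hinged side, -x to the lip side. Below the lid's lip a ledge 16 deep, 200 wide and 31 high runs along the -x side; between the ledge's top and the lip is a slot 15 high and 16 deep, 200 wide, for the blade. The lid turns about the case's y axis
- lid (a joint): angle of the case's lid in rad: 0 shut, grows as it opens upward, stop at 1.9 (leaning back past upright). Pale wooden plate 156 x 200 x 8 thick, about 0.2 kg, no handle, overhanging the case by 16 on the lip side. Stiff hinge: it stays at any angle and takes about 2.5 N at the lip to lift. At the start up to 0.05
- lid_lip (a point): middle of the lid's free edge, on its underside (46 above the table when shut); moves with the lid, 156 from the hinge. Orientation is the lid's: its -x runs from hinge to lip, z is out of the lid's top face
- lid_hinge (a point): middle of the hinge axis, 45 above the table, at the case's x = +70
- blade: thin-bladed bench tool lying on the mat. Handle of dark wood 90 long (x from -45 to +45), 20 wide (y), 18 high; flat steel blade 16 wide, 2.5 thick, from x = +45 to +115, its mid-thickness 9 above the underside. Origin: underside of the handle's middle; +x points along the blade. About 0.07 kg, balances near x = +6
- blade_tip (a point): end of the blade, at x = +115 of the blade tool, mid-thickness
- punch: the pointed punch, lying in the case: steel, 90 long; square shank 16 x 16 from x = -45 to +15, then a round taper to a 6 wide point at x = +45. Origin: underside, middle of its length; +x points to the tip, axis 8 above the underside. About 0.13 kg, balances near x = -10. It starts on one or the other side of the case, the blunt punch on the other, tip roughly towards the lip side
- punch_tip (a point): end of the punch's point, on its axis (x = +45, z = 8 of the punch)
- blunt_punch: the other punch in the case: a plain short square bar, 55 x 16 x 16, no point; to be left there. Origin: middle of its underside
- cam_head: head of the inspection camera: a black and grey tube on a stand. Origin: centre of the lens's front face (about 260 above the table); +x is the viewing direction, out of the lens and 25 degrees downward, so the spot to show at lies at x = +60, y = 0, z = 0 of this frame. The tube is 28 wide at the lens, 40 wide from 20 behind it
- stand: fixed stand that carries the camera head: base plate 110 x 110 x 14, post 300 high at its x = -50. Origin: on the table, 60 behind the lens in plan; +x is the horizontal viewing direction
- mallet: bystander: small hammer lying on the table
- mandrel: bystander: tapered wooden ring stick, 200 long, on the board
- bangle: bystander: steel bangle, 64 across, 12 high, on the board
- pliers: bystander: pliers with black grips lying on the table
- jar: bystander: small amber glass jar, 52 across, 70 high, on the board
- dish: bystander: white ceramic dish, 80 across, 30 high
- anvil: bystander: dark steel bench block, 60 x 60 x 30

How it is judged:
By the outcome, as a careful person would: the job done as asked, in the order asked, and still so for the second after the job is handed in, while the arm keeps its last pose, push and grip.
It also fails if it takes over 67 s, if anything falls off the work surface, if the arm or the gripper's body presses on something with over 40 N, if the wrist force passes 120 N, or if a joint passes its speed limit or range.

ROBOT

A 6-joint arm with a two-finger parallel gripper is mounted at the origin on the work surface. World frame = base frame: x ahead of the robot, y to its left, z up, the work surface at z = 0. Lengths are in m, angles in rad, forces in N, time in s.
With the tool pointing down it reaches from about 0.3 to 0.775 m from the base axis. Payload 14.6 kg.
Tool frame: the origin (TCP) lies on the centre line of the jaws, within the pads' length; the fingertips stand 25 mm ahead of it and the grasp point (between the pads) lies 6 mm ahead of it (ctrl.tip_reach is the distance from the TCP to the fingertips, in m); z points along the fingers, y is the line along which they close (so a half turn about z gives the same grasp; the last joint's range is limited). The gripper opens to 94 mm and grips with 3 to 60 N. Pads are 16 mm wide; open, the fingers measure 119 mm over their backs; the gripper's body (75 mm by 177 mm) begins 78 mm behind the grasp point.
Start: joints at [-1.212, 0.3, 1.521, -0, 1.321, -0.067], TCP at [0.227, -0.501, 0.23] pointing down, gripper open.
Joint ranges: [-3.03, 3.03], [-0.79, 2.21], [0.23, 2.52], [-1.04, 4.18], [0, 3.07], [-2.55, 2.55]. Speed limits (rad/s): [2.22, 2.22, 2.57, 3.14, 3.14, 3.14].

INTERFACE

Orientations are given as [roll, pitch, yaw] about the fixed x, y, z axes, in that order (R = Rz(yaw) Ry(pitch) Rx(roll)).
In Python, from station import ctrl gives the robot as it stands. The module is installed in compiled form; this text tells all that it offers.
- The arm moves only by the tool apply_moves, never from a script. Its argument "deltas" is a list of rows, each a list of 7 numbers: the closure in counts, from 0 (fully open) to 255 (shut), then the shift along the world's x, y, z in cm, then the turn, a rotation vector about the world's x, y, z in rad. In form: [[jaw, tx, ty, tz, ax, ay, az], ...]. A call has 1 to 10 rows; each row shifts and turns the commanded pose from where the row before left it; what a row does not reach is not made up. A row lasts 1/10 s, in which the tool goes at most 50 mm and 8.59 degrees, less where a joint would pass 70% of its speed; a pose out of reach is approached as far as the arm can. A call with a gripper value outside its range is refused whole. The fingers move at their own pace and stop on an object; "grip_force" is the grip in N (left out, the last holds). Time passes only in rows, so rows that do not move let the fingers close. It gives the time, the measured TCP pose, the force, the opening and the grip force at its end, in the units of the state.
- ctrl.get_obs(): the state, without advancing time (a new reading comes with each control period).
- ctrl.camera(name): name is "side" or "top"; returns a dict with "img" (420x560x3 uint8, red, green, blue), "K" (3x3 intrinsics, pixels), "pose" (4x4, takes a point from camera to world coordinates). Camera axes: x right, y up, looking along -z (the intrinsics and any distortion apply to the point x, -y, -z); pixel columns grow to the right and rows downward; lengths in m; the calibration is good to about 2 mm. A picture is of the moment at which its call begins. There is no depth.
- ctrl.hand_in(): hands the job in; it is judged then, once.
The state is a dict: "time_s": time; "qpos": joint angles; "joint_vel": joint speeds; "tau": joint torques, N m; "ee_pos": TCP position; "eef_rot": TCP orientation; "force": force on the tool from outside, world axes, zero at the start; "moment": the same for the moment, N m; "grip_width": finger opening in m; "grip_force": force on a finger pad.
Only numpy, scipy, OpenCV 4.12 (cv2) and the standard library are available. Lean on these libraries where they do the work, as an engineer would, in place of code of your own. Each camera call takes 0.05 s, during which the arm holds its last target. There are 200 camera calls.

## Working session

There is one attempt and no reset: what is moved stays moved. The work goes in short steps, Python scripts to look and compute and a tool call to move; the robot and the scene stay as the last step left them, time stands still between calls to the robot, and variables do not carry over. Pictures are saved under pics/ and viewed, at most 10 in all, crops included, and the job is handed in when it is done.

Besides the shell and the picture viewer there is one more tool, called after "Call:" as name(argument=value, ...), one argument or row to a line, values as JSON. apply_moves: Moves the arm, as the interface text tells. Its arguments: {"type":"object","properties":{"deltas":{"type":"array"},"grip_force":{"type":"number"}},"required":["deltas"]}

```bash
mkdir -p pics; cat > h.py <<'E'
import numpy as np, cv2
from station import ctrl
from scipy.spatial.transform import Rotation as R
def snap(n,f):
    c=ctrl.camera(n); cv2.imwrite('pics/'+f,c['img'][:,:,::-1]); np.savez('pics/'+f+'.npz',**{k:c[k] for k in('img','K','pose')}); return c
def ray(c,u,v):
    K=c['K']; d=np.array([(u-K[0,2])/K[0,0],-(v-K[1,2])/K[1,1],-1.]); P=c['pose']; return P[:3,3],P[:3,:3]@d
def onz(c,u,v,z):
    o,d=ray(c,u,v); return o+d*(z-o[2])/d[2]
def proj(c,p):
    P=c['pose']; q=P[:3,:3].T@(np.array(p)-P[:3,3]); K=c['K']; return K[0,0]*q[0]/-q[2]+K[0,2],K[1,1]*q[1]/q[2]+K[1,2]
def tri(c1,p1,c2,p2):
    o1,d1=ray(c1,*p1);o2,d2=ray(c2,*p2)
    t=np.linalg.lstsq(np.c_[d1,-d2],o2-o1,rcond=None)[0]
    a,b=o1+d1*t[0],o2+d2*t[1]; return (a+b)/2,np.linalg.norm(a-b)
E
python3 - <<'E'
from h import *
np.set_printoptions(precision=4,suppress=True)
for n in('top','side'):
    c=snap(n,n+'0.png');print(c['K'],c['pose'],[k for k in c])
print(ctrl.get_obs(), ctrl.tip_reach)
E
```

```text
[[445.1725   0.     276.8315]
 [  0.     445.1725 202.6584]
 [  0.       0.       1.    ]] [[-0.0117  0.9871 -0.1599  0.3564]
 [-0.9997 -0.015  -0.0192 -0.0142]
 [-0.0214  0.1596  0.9869  1.4276]
 [ 0.      0.      0.      1.    ]] ['img', 'K', 'pose']
[[388.5944   0.     283.5479]
 [  0.     388.5944 208.7949]
 [  0.       0.       1.    ]] [[-0.9404  0.1958 -0.278   0.2317]
 [-0.3395 -0.4944  0.8002  0.9135]
 [ 0.0192  0.8469  0.5315  0.7907]
 [ 0.      0.      0.      1.    ]] ['img', 'K', 'pose']
{'time_s': 0.1, 'qpos': array([-1.2116,  0.3004,  1.5215, -0.    ,  1.3207, -0.0666]), 'joint_vel': array([-0.0001, -0.0025, -0.0013,  0.0002,  0.0012,  0.0009]), 'tau': array([  0.0022, -53.264 , -35.3279,   0.071 ,   0.0235,  -0.0001]), 'ee_pos': array([ 0.2271, -0.5007,  0.23  ]), 'eef_rot': array([-3.1406, -0.    ,  0.4259]), 'force': array([-0.4902,  0.7688, -0.2804]), 'moment': array([-0.0543, -0.0112, -0.0341]), 'grip_force': 0.0, 'grip_width': 0.09387226942514489} 0.025
```

View pics/top0.png

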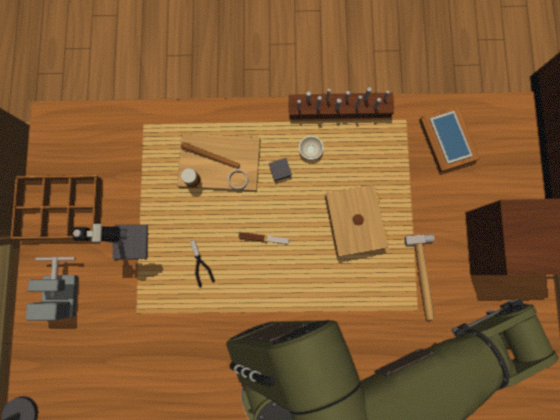

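View pics/side0.png

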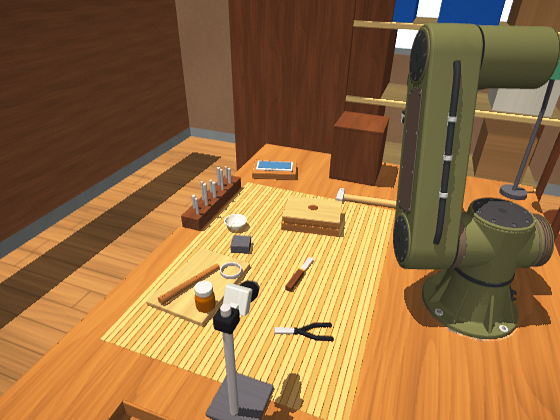

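```bash
python3 - <<'E'
import cv2,numpy as np
t=cv2.imread('pics/top0.png');s=cv2.imread('pics/side0.png')
def cr(i,u,v,w,h,k):return cv2.resize(i[v:v+h,u:u+w],None,fx=k,fy=k,interpolation=cv2.INTER_CUBIC)
a=cr(t,60,210,100,75,4);b=cr(t,315,180,80,90,4)[:300];d=cr(s,200,270,100,150,4)[:600];
b=cr(t,310,178,100,75+15,4)[:,:]
out=np.zeros((600,800,3),np.uint8);out[:300,:400]=a;out[300:,:400]=cr(t,300,183,100,75,4)[:300];out[:,400:]=d
cv2.imwrite('pics/z1.png',out)
out=np.zeros((600,800,3),np.uint8)
out[:300,:400]=cr(s,265,185,100,75,4);out[300:,:400]=cr(s,265,245,100,75,4);out[:300,400:]=cr(t,215,205,100,75,4)
cv2.imwrite('pics/z2.png',out)
E
```

```text
(no output)
```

View pics/z1.png

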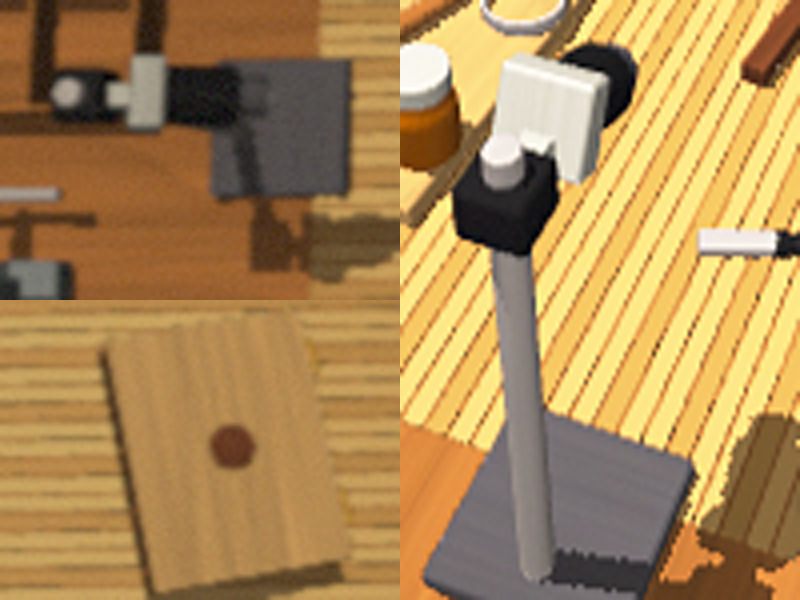

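View pics/z2.png

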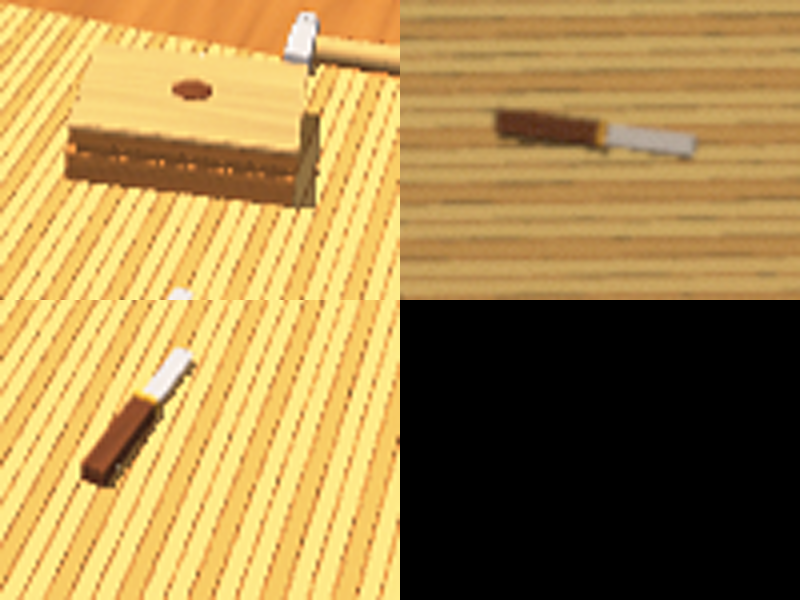

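The top view shows the lid around (356,222), the blade tool from (239,235) to (289,242) pointing at the case, the stand base around (130,242) and the tube end at about (120,234). The side view shows the slot on the +y face, so the lip is on that side.

```bash
cat > m.py <<'E'
from h import *
np.set_printoptions(precision=4,suppress=True)
T=np.load('pics/top0.png.npz');S=np.load('pics/side0.png.npz')
def mask(c,lo,hi,roi):
    h=cv2.cvtColor(c['img'],cv2.COLOR_RGB2HSV);m=cv2.inRange(h,lo,hi);r=np.zeros_like(m);u,v,w,hh=roi;r[v:v+hh,u:u+w]=m[v:v+hh,u:u+w]
    n,l,s,ct=cv2.connectedComponentsWithStats(r);k=1+np.argmax(s[1:,4]);return (l==k).astype(np.uint8)
def rect(m):
    p=max(cv2.findContours(m,0,2)[0],key=cv2.contourArea);return cv2.minAreaRect(p),p
E
python3 - <<'E'
from m import *
def gc(c,roi,poly):
    m=np.full(c['img'].shape[:2],2,np.uint8);u,v,w,h=roi;g=np.zeros_like(m);g[v:v+h,u:u+w]=2
    cv2.fillPoly(g,[np.array(poly)],3);q=np.array(poly);ce=q.mean(0);cv2.fillPoly(g,[(ce+(q-ce)*.8).astype(int)],1)
    cv2.grabCut(np.ascontiguousarray(c['img']),g,None,np.zeros((1,65)),np.zeros((1,65)),6,1);return (g&1).astype(np.uint8)
# lid
m=gc(T,(315,175,85,95),[(326,270-180+100),(375,262-80),(387,323-80),(339,332-74)])
r,_=rect(m);print('lid',r);b=cv2.boxPoints(r)
W=np.array([onz(T,u,v,.056) for u,v in b]);print(b,W,W.mean(0),[np.linalg.norm(W[i]-W[i-1]) for i in range(4)])
# base
m=mask(T,(0,0,60),(180,75,130),(105,218,50,50));r,_=rect(m);b=cv2.boxPoints(r)
W=np.array([onz(T,u,v,.014) for u,v in b]);print('base',b,W,W.mean(0),[np.linalg.norm(W[i]-W[i-1]) for i in range(4)])
# blade tool
for c,roi,n,zz in((T,(232,225,62,25),'T',(.018,.010)),(S,(275,255,50,40),'S',(.012,.010))):
    mh=mask(c,(0,100,30),(12,255,140),roi);ms=mask(c,(0,0,120),(180,70,255),roi)
    for m,z,nm in((mh,zz[0],'handle'),(ms,zz[1],'steel')):
        ys,xs=np.nonzero(m);r,_=rect(m);print(n,nm,m.sum(),r,onz(c,xs.mean()+.0,ys.mean()+.0,z),[onz(c,u,v,z)[:2] for u,v in cv2.boxPoints(r)])
E
```

```text
lid ((357.275634765625, 218.11952209472656), (68.09696197509766, 53.010860443115234), 77.9052505493164)
[[324.2244 190.3805]
 [376.0586 179.2732]
 [390.3269 245.8586]
 [338.4927 256.9659]] [[ 0.6152 -0.1362  0.056 ]
 [ 0.6481 -0.2993  0.056 ]
 [ 0.4395 -0.3329  0.056 ]
 [ 0.4078 -0.1737  0.056 ]] [ 0.5277 -0.2355  0.056 ] [np.float64(0.21078799822877348), np.float64(0.16634103026977334), np.float64(0.21121988350646767), np.float64(0.16228174024875627)]
base [[118. 225.]
 [146. 225.]
 [146. 258.]
 [118. 258.]] [[0.5204 0.5251 0.014 ]
 [0.5191 0.4344 0.014 ]
 [0.4138 0.4307 0.014 ]
 [0.4149 0.5203 0.014 ]] [0.467  0.4776 0.014 ] [np.float64(0.10556746591282866), np.float64(0.090641473204099), np.float64(0.10536719203852071), np.float64(0.08956113072469529)]
T handle 116 ((251.29727172851562, 236.2162322998047), (23.34465789794922, 5.260767459869385), 9.462321281433105) [0.4775 0.0954 0.018 ] [array([0.4765, 0.1336]), array([0.4929, 0.1308]), array([0.4797, 0.0576]), array([0.4633, 0.0605])]
T steel 104 ((277.41998291015625, 239.55999755859375), (21.354625701904297, 4.949747562408447), 8.130102157592773) [0.4667 0.0124 0.01  ] [array([0.4645, 0.0478]), array([0.4801, 0.0454]), array([ 0.4695, -0.0219]), array([ 0.454 , -0.0194])]
S handle 99 ((294.17657470703125, 280.52044677734375), (6.889731407165527, 24.632314682006836), 37.5685920715332) [0.4763 0.1066 0.012 ] [array([0.4938, 0.1402]), array([0.4797, 0.0449]), array([0.4586, 0.0571]), array([0.4738, 0.1505])]
S steel 71 ((306.8800048828125, 262.6600036621094), (5.0, 14.0), 36.869895935058594) [0.4661 0.0078 0.01  ] [array([0.4782, 0.0324]), array([ 0.4697, -0.0289]), array([ 0.4536, -0.0191]), array([0.4626, 0.0412])]
```

```bash
python3 - <<'E'
from m import *
b=[(326.2,195.5),(375,186.75),(387.5,248),(338.75,256.75)]
W=np.array([onz(T,u,v,.054) for u,v in b]);print(W,W.mean(0),[np.linalg.norm(W[i]-W[i-1]) for i in range(4)])
d=(W[1]+W[2]-W[0]-W[3]);e=(W[0]+W[1]-W[2]-W[3]);print('yaw case',np.degrees(np.arctan2(d[1],d[0])),np.degrees(np.arctan2(e[1],e[0])))
# check against side: lid top corners near lip in crop z2
for p in((72,125),(303,150),(300,65),(95,45)): print('side lid',onz(S,265+p[0]/4,185+p[1]/4,.054))
print('knob',tri(T,(76.75,233.75),S,(225.5,310)))
print('box',tri(T,(96.75,233),S,(237.5,298.7)))
print('tube end',tri(T,(120,234),S,(251,291)))
for p in((222,60),(350,60),(350,195),(212,195)): print('base',onz(T,60+p[0]/4,210+p[1]/4,.014))
for p in((545,405),(693,465),(428,578)): print('baseS',onz(S,200+(p[0]-400)/4,270+p[1]/4,.014))
print('postfoot S',onz(S,200+138/4,270+578/4,.014))
E
```

```text
[[ 0.5992 -0.1421  0.054 ]
 [ 0.6247 -0.2953  0.054 ]
 [ 0.4332 -0.3244  0.054 ]
 [ 0.4085 -0.1748  0.054 ]] [ 0.5164 -0.2341  0.054 ] [np.float64(0.19347889528030907), np.float64(0.15528104183529956), np.float64(0.19361975418001165), np.float64(0.15165782324336693)]
yaw case -80.59775253325124 9.188923051227615
side lid [ 0.6024 -0.1494  0.054 ]
side lid [ 0.4068 -0.185   0.054 ]
side lid [ 0.4406 -0.3221  0.054 ]
side lid [ 0.6291 -0.2865  0.054 ]
knob (array([0.4657, 0.5174, 0.309 ]), np.float64(0.0009589077207523398))
box (array([0.4674, 0.4728, 0.2926]), np.float64(0.0014135267138216778))
tube end (array([0.4657, 0.422 , 0.2659]), np.float64(0.0031444258745098653))
base [0.5205 0.5332 0.014 ]
base [0.519  0.4296 0.014 ]
base [0.4114 0.4258 0.014 ]
base [0.4127 0.5362 0.014 ]
baseS [0.5035 0.4305 0.014 ]
baseS [0.4122 0.4355 0.014 ]
baseS [0.5157 0.5411 0.014 ]
postfoot S [0.4635 0.5216 0.014 ]
```

Call:
apply_moves(
  deltas=[
    [0,1.76,4.1,0,0,0,0.0726],
    [0,1.76,4.1,0,0,0,0.0726],
    [0,1.76,4.1,0,0,0,0.0726],
    [0,1.76,4.1,0,0,0,0.0726],
    [0,1.76,4.1,0,0,0,0.0726],
    [0,1.76,4.1,0,0,0,0.0726],
    [0,1.76,4.1,0,0,0,0.0726],
    [0,1.76,4.1,0,0,0,0.0726],
    [0,1.76,4.1,0,0,0,0.0726],
    [0,1.76,4.1,0,0,0,0.0726],
  ],
  grip_force=55,
)

```text
time_s: 1.1
ee_pos: [0.4034, -0.0891, 0.2305]
eef_rot: [3.141, 0.0, 1.155]
force: [0.4, -0.4, -0.8]
grip_width: 0.0939
grip_force: 0.0
```

Call:
apply_moves(
  deltas=[
    [0,1.76,4.1,0,0,0,0.0726],
    [0,1.76,4.1,0,0,0,0.0726],
    [0,1.76,4.1,0,0,0,0.0726],
    [0,1.76,4.1,0,0,0,0.0726],
    [0,0,0,-4,0,0,0],
    [0,0,0,-4,0,0,0],
    [0,0,0,-4,0,0,0],
    [0,0,0,0,0,0,0],
    [0,0,0,0,0,0,0],
  ],
)

```text
time_s: 2.0
ee_pos: [0.4738, 0.0731, 0.1112]
eef_rot: [-3.141, 0.0, 1.442]
force: [0.1, 0.8, -0.5]
grip_width: 0.0938
grip_force: 0.0
```

```bash
python3 - <<'E'
from m import *
o=ctrl.get_obs();print(o['ee_pos'],o['eef_rot'],o['qpos'],o['force'])
t=snap('top','t1.png');s=snap('side','s1.png')
k=lambda i,u,v,w,h:cv2.resize(i['img'][v:v+h,u:u+w,::-1],(400,400*h//w),interpolation=2)
cv2.imwrite('pics/z3.png',np.hstack([k(t,210,190,100,100),k(s,240,200,110,110)]))
E
```

```text
[0.4738 0.0731 0.1112] [-3.141   0.0001  1.4421] [0.0767 0.2864 1.8413 0.0001 1.0145 0.2053] [ 0.1146  0.8063 -0.5288]
```

View pics/z3.png

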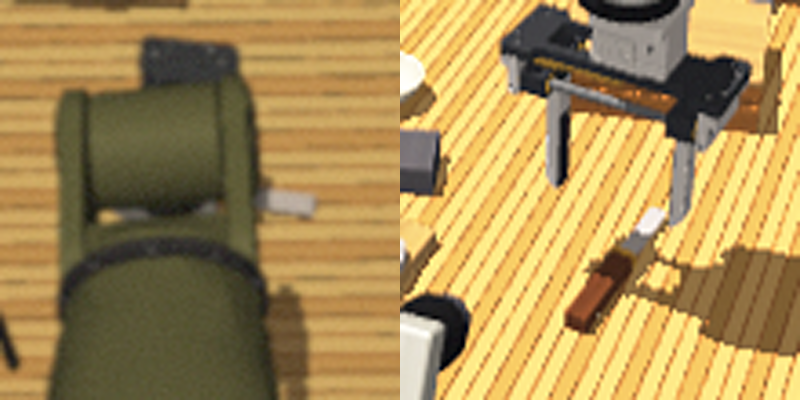

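The picture shows the open jaws straddling the handle, whose near end is at (580,320) in the crop and whose ferrule is at (640,255). I'll go down and close.

Call:
apply_moves(
  deltas=[
    [0,0,0,-3,0,0,0],
    [0,0,0,-2.5,0,0,0],
    [0,0,0,-1.5,0,0,0],
    [0,0,0,-1.0,0,0,0],
    [0,0,0,-0.3,0,0,0],
    [150,0,0,0,0,0,0],
    [255,0,0,0,0,0,0],
    [255,0,0,0,0,0,0],
    [255,0,0,0,0,0,0],
    [255,0,0,0,0,0,0],
  ],
)

```text
time_s: 3.1
ee_pos: [0.4737, 0.0732, 0.0277]
eef_rot: [3.141, -0.0, 1.442]
force: [-0.2, 0.1, 0.1]
grip_width: 0.0575
grip_force: 0.0
```

Call:
apply_moves(
  deltas=[
    [255,0,0,0,0,0,0],
    [255,0,0,0,0,0,0],
    [255,0,0,0,0,0,0],
    [255,0,0,0,0,0,0],
  ],
)

```text
time_s: 3.5
ee_pos: [0.4736, 0.0731, 0.0274]
eef_rot: [-3.142, 0.0, 1.442]
force: [-0.6, 1.0, 0.2]
grip_width: 0.0255
grip_force: 0.0
```

Call:
apply_moves(
  deltas=[
    [255,0,0,0,0,0,0],
    [255,0,0,0,0,0,0],
    [255,0,0,0,0,0,0],
    [255,0,0,1,0,0,0],
    [255,0,0,1,0,0,0],
    [255,0,0,0.9,0,0,0.0],
    [255,0,0,0,0,0,0.097],
    [255,0,0,0,0,0,0.097],
    [255,0,0,0,0,0,0.097],
    [255,0,0,0,0,0,0],
  ],
)

```text
time_s: 4.5
ee_pos: [0.4738, 0.0731, 0.0572]
eef_rot: [3.141, 0.0, 1.735]
force: [0.0, -0.3, -1.7]
grip_width: 0.0199
grip_force: 54.8
```

```bash
python3 - <<'E'
from m import *
o=ctrl.get_obs();print(o['ee_pos'],o['eef_rot'],o['force'],o['grip_width'],o['grip_force'])
s=snap('side','s2.png');t=snap('top','t2.png')
# steel mask in both, expected tip
y=-80.7*np.pi/180;d=np.array([np.cos(y),np.sin(y),0]);
p=o['ee_pos'];b=np.array([p[0],p[1],.0385]);tip=b+.093*d;print('exp tip',tip,proj(s,tip),proj(t,tip))
for c,n in((s,'s'),(t,'t')):
    u,v=proj(c,b+.07*d);m=mask(c,(0,0,110),(180,70,255),(int(u)-15,int(v)-15,30,30));r,_=rect(m);print(n,m.sum(),cv2.boxPoints(r))
    print([onz(c,*q,.0385) for q in cv2.boxPoints(r)])
cv2.imwrite('pics/z4.png',cv2.resize(s['img'][170:310,240:380,::-1],(600,600),interpolation=2))
E
```

```text
[0.4738 0.0731 0.0572] [3.1407 0.0001 1.7348] [ 0.0004 -0.3185 -1.6557] 0.019878352727324917 54.83137607574463
exp tip [ 0.4888 -0.0186  0.0385] (np.float64(302.78523243429186), np.float64(248.96760812613033)) (np.float64(287.2482686829704), np.float64(231.74132212181337))
s 114 [[298.041  266.5492]
 [299.7459 247.7951]
 [307.6803 248.5164]
 [305.9754 267.2705]]
[array([0.4767, 0.0665, 0.0385]), array([ 0.4995, -0.0209,  0.0385]), array([ 0.4751, -0.0264,  0.0385]), array([0.4539, 0.0611, 0.0385])]
t 66 [[275.0385 232.1923]
 [286.7693 229.8461]
 [287.8077 235.0385]
 [276.0769 237.3846]]
[array([0.4879, 0.0196, 0.0385]), array([ 0.4948, -0.0172,  0.0385]), array([ 0.4785, -0.0202,  0.0385]), array([0.4716, 0.0165, 0.0385])]
```

View pics/z4.png

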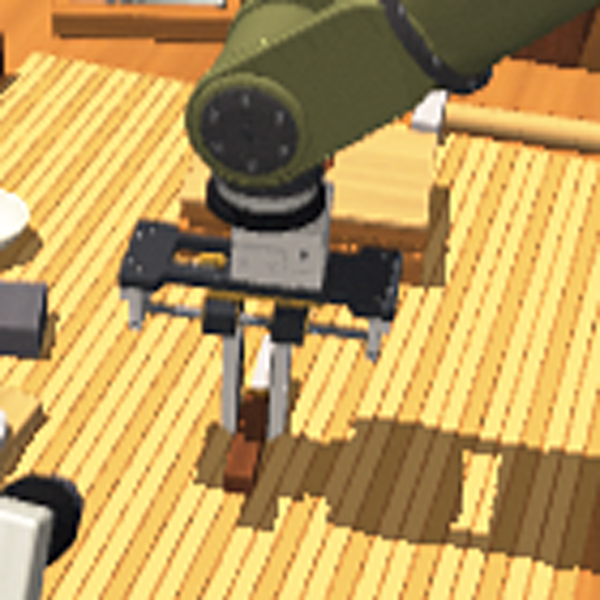

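The gripper holds the handle square, the blade is level, and the tip is near (303,249) in the side view. Next I insert it into the slot.

Call:
apply_moves(
  deltas=[
    [255,0.3,-2.6,0,0,0,0],
    [255,0.3,-2.6,0,0,0,0],
    [255,0.3,-2.6,0,0,0,0],
    [255,0.3,-2.6,0,0,0,0],
    [255,0.3,-2.0,0,0,0,0],
    [255,0,0,0,0,0,0],
    [255,0.13,-0.8,0,0,0,0],
    [255,0.13,-0.8,0,0,0,0],
    [255,0.13,-0.8,0,0,0,0],
    [255,0,0,0,0,0,0],
  ],
)

```text
time_s: 5.6
ee_pos: [0.4926, -0.0754, 0.0565]
eef_rot: [3.141, 0.0, 1.733]
force: [-0.1, 1.2, -0.9]
grip_width: 0.0191
grip_force: 54.8
```

Call:
apply_moves(
  deltas=[
    [255,0.05,-0.3,0,0,0,0],
    [255,0.05,-0.3,0,0,0,0],
    [255,0,0,0,0,0,0],
  ],
)

```text
time_s: 5.9
ee_pos: [0.4931, -0.0799, 0.0562]
eef_rot: [-3.141, -0.002, 1.733]
force: [-1.1, 9.2, 0.3]
grip_width: 0.0192
grip_force: 54.8
```

```bash
python3 - <<'E'
from m import *
o=ctrl.get_obs();p=o['ee_pos'];print(p,o['force'],p+np.array([.015,-.0918,-.019]))
s=snap('side','s3.png');cv2.imwrite('pics/z5.png',cv2.resize(s['img'][180:270,260:380,::-1],(800,600),interpolation=2))
E
```

```text
[ 0.4931 -0.0799  0.0562] [-1.1258  9.1902  0.3007] [ 0.5081 -0.1717  0.0372]
```

View pics/z5.png

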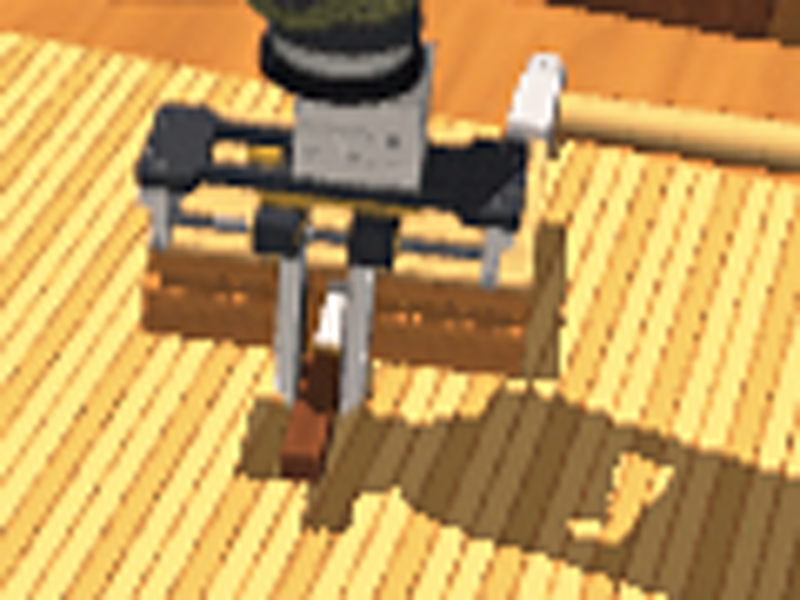

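```bash
python3 - <<'E'
from m import *
s=np.load('pics/s3.png.npz')
print(onz(s,260+340/6.667,180+288/6.667,.038),onz(s,260+325/6.667,180+347/6.667,.038))
print(proj(s,[.5081,-.1717,.038]))
E
```

```text
[ 0.5057 -0.1668  0.038 ] [ 0.4978 -0.1136  0.038 ]
(np.float64(310.72165552036904), np.float64(222.30974872361972))
```

The blade is 14–16 mm into the slot: its z lies inside the gap, and the 9 N is the back wall. I'll back off 2 mm, then lift along the arc.

Call:
apply_moves(
  deltas=[
    [255,-0.05,0.3,0,0,0,0],
    [255,0,0,0.4,0,0,0],
    [255,0,0,0.35,0,0,0],
    [255,0.013,-0.078,1.06,0,0,0],
    [255,0.013,-0.078,1.06,0,0,0],
    [255,0.038,-0.234,1.04,0,0,0],
    [255,0.038,-0.234,1.04,0,0,0],
    [255,0,0,0,0,0,0],
  ],
)

```text
time_s: 6.75
ee_pos: [0.4947, -0.0847, 0.1077]
eef_rot: [3.139, 0.001, 1.733]
force: [-0.8, -0.6, -0.6]
grip_width: 0.0197
grip_force: 54.8
```

```bash
python3 - <<'E'
from m import *
o=ctrl.get_obs();p=o['ee_pos'];print(p,o['eef_rot'],o['force'],o['moment'])
s=snap('side','s4.png');cv2.imwrite('pics/z6.png',cv2.resize(s['img'][150:270,250:410,::-1],(800,600),interpolation=2))
E
```

```text
[ 0.4947 -0.0847  0.1077] [3.1393 0.0011 1.7329] [-0.8498 -0.5724 -0.5518] [-0.0295 -0.0483  0.0252]
```

View pics/z6.png

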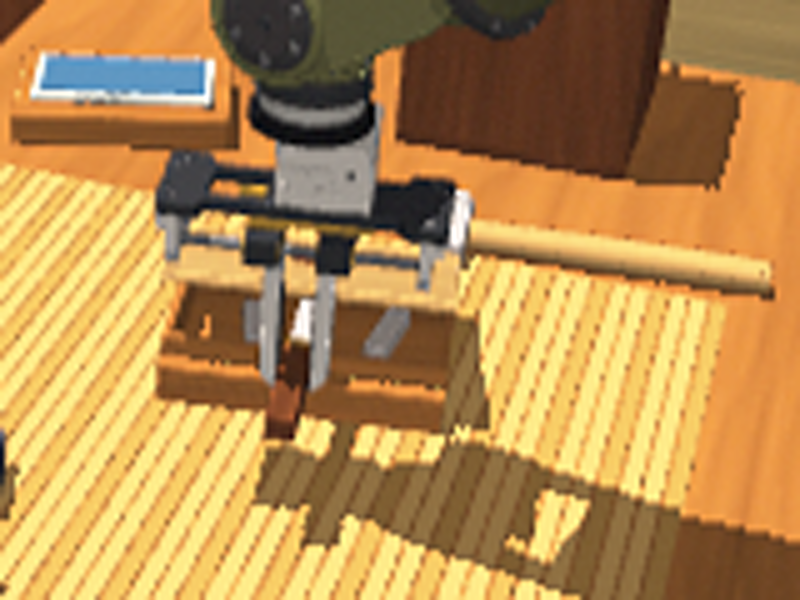

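The lid is up on the blade, and the two punches show at (250,320) and (390,330). I'll continue the arc.

Call:
apply_moves(
  deltas=[
    [255,0.063,-0.384,0.99,0,0,0],
    [255,0.063,-0.384,0.99,0,0,0],
    [255,0.086,-0.527,0.92,0,0,0],
    [255,0.086,-0.527,0.92,0,0,0],
    [255,0.107,-0.656,0.83,0,0,0],
    [255,0.107,-0.656,0.83,0,0,0],
    [255,0.126,-0.771,0.72,0,0,0],
    [255,0.126,-0.771,0.72,0,0,0],
    [255,0.142,-0.869,0.6,0,0,0],
    [255,0.142,-0.869,0.6,0,0,0],
  ],
)

```text
time_s: 7.8
ee_pos: [0.5046, -0.149, 0.1876]
eef_rot: [-3.142, -0.0, 1.733]
force: [0.4, 0.8, -2.4]
grip_width: 0.0198
grip_force: 54.8
```

Call:
apply_moves(
  deltas=[
    [255,0.155,-0.947,0.46,0,0,0],
    [255,0.155,-0.947,0.46,0,0,0],
    [255,0.164,-1.005,0.31,0,0,0],
    [255,0.164,-1.005,0.31,0,0,0],
    [255,0.17,-1.04,0.15,0,0,0],
    [255,0.17,-1.04,0.15,0,0,0],
    [255,0.172,-1.05,0,0,0,0],
    [255,0.172,-1.05,0,0,0,0],
    [255,0.172,-1.05,-0.1,0,0,0],
    [255,0,0,0,0,0,0],
  ],
)

```text
time_s: 8.8
ee_pos: [0.5194, -0.2409, 0.2042]
eef_rot: [-3.141, 0.0, 1.732]
force: [0.6, -0.1, -0.3]
grip_width: 0.0195
grip_force: 54.8
```

```bash
python3 - <<'E'
from m import *
o=ctrl.get_obs();p=o['ee_pos'];print(p,o['eef_rot'],o['force'],o['moment'])
s=snap('side','s5.png');cv2.imwrite('pics/z7.png',cv2.resize(s['img'][140:260,250:410,::-1],(800,600),interpolation=2))
E
```

```text
[ 0.5194 -0.2409  0.2042] [-3.1412  0.0002  1.7322] [ 0.5626 -0.1277 -0.3048] [-0.0508 -0.077  -0.0384]
```

View pics/z7.png

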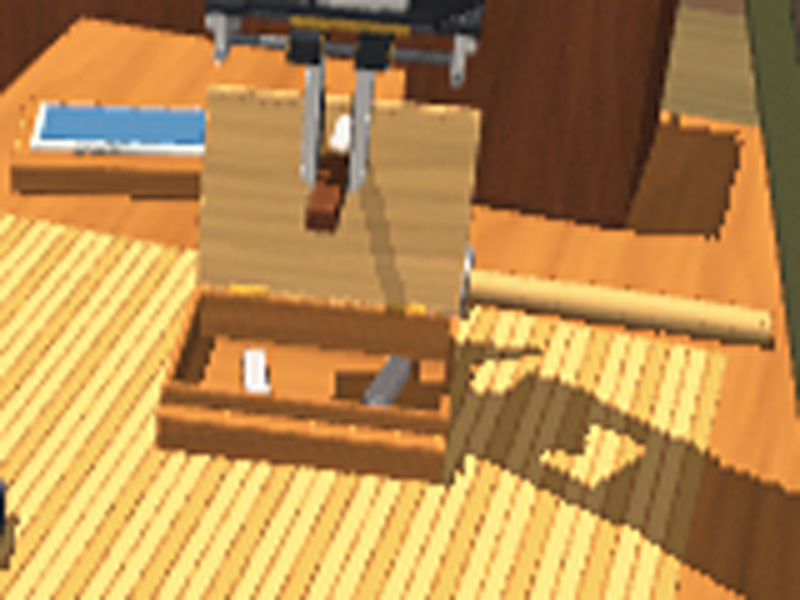

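The lid stands a little past upright. The blunt bar is on the left at (255,370) and the pointed punch on the right at (390,380). I'll push slightly further, then take the tool back.

Call:
apply_moves(
  deltas=[
    [255,0.11,-0.7,-0.1,0,0,0],
    [255,0.11,-0.7,-0.1,0,0,0],
    [255,0,0,0,0,0,0],
    [255,-0.2,1.3,0,0,0,0],
    [255,-0.53,3.5,0,0,0,-0.0323],
    [255,-0.53,3.5,0,0,0,-0.0323],
    [255,-0.53,3.5,0,0,0,-0.0323],
    [255,-0.53,3.5,0,0,0,-0.0323],
    [255,-0.53,3.5,0,0,0,-0.0323],
    [255,-0.53,3.5,0,0,0,-0.0323],
  ],
)

```text
time_s: 9.85
ee_pos: [0.4869, -0.0284, 0.2028]
eef_rot: [3.141, 0.0, 1.538]
force: [0.6, 0.2, -0.5]
grip_width: 0.0195
grip_force: 54.8
```

Call:
apply_moves(
  deltas=[
    [255,-0.53,3.5,0,0,0,-0.0323],
    [255,-0.53,3.5,0,0,0,-0.0323],
    [255,-0.35,3.5,0,0,0,-0.0323],
    [255,0,0,-4,0,0,0],
    [255,0,0,-4,0,0,0],
    [255,0,0,-4,0,0,0],
    [255,0,0,-3,0,0,0],
    [255,0,0,0,0,0,0],
    [255,0,0,0,0,0,0],
  ],
)

```text
time_s: 10.75
ee_pos: [0.4737, 0.0748, 0.0535]
eef_rot: [3.141, -0.0, 1.443]
force: [0.8, 0.4, 0.2]
grip_width: 0.0196
grip_force: 54.8
```

```bash
python3 - <<'E'
from m import *
o=ctrl.get_obs();p=o['ee_pos'];print(p,o['eef_rot'],o['force'])
s=snap('side','s6.png');t=snap('top','t6.png')
a=cv2.resize(s['img'][140:300,270:370,::-1],(375,600),interpolation=2);b=cv2.resize(t['img'][170:290,320:400,::-1],(400,600),interpolation=2)
cv2.imwrite('pics/z8.png',np.hstack([a,b]))
E
```

```text
[0.4737 0.0748 0.0535] [ 3.1414 -0.      1.4429] [0.7727 0.4163 0.2362]
```

View pics/z8.png

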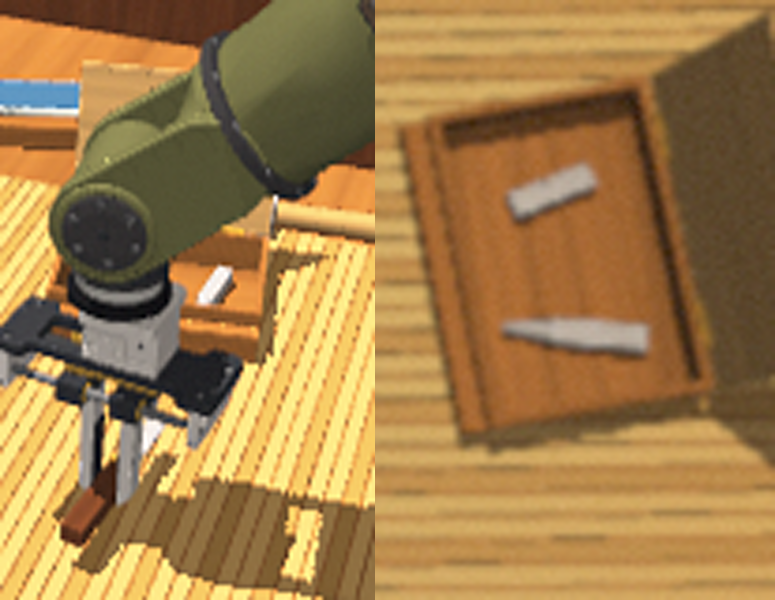

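Top view of the open case: the punch tip is at pixel (345.6,235.4) and its butt at (374.6,237.6), with the blunt bar at (355,208). I'll set the tool down and release it.

Call:
apply_moves(
  deltas=[
    [255,0,0,-1.5,0,0,0],
    [255,0,0,-0.7,0,0,0],
    [255,0,0,-0.3,0,0,0],
    [255,0,0,0,0,0,0],
    [150,0,0,0,0,0,0],
    [100,0,0,0,0,0,0],
    [100,0,0,0,0,0,0],
    [100,0,0,0,0,0,0],
    [100,0,0,0,0,0,0],
  ],
)

```text
time_s: 11.75
ee_pos: [0.4738, 0.0744, 0.0276]
eef_rot: [3.141, -0.0, 1.442]
force: [0.8, 0.9, -0.0]
grip_width: 0.0554
grip_force: 0.0
```

```bash
python3 - <<'E'
from m import *
t=np.load('pics/t6.png.npz')
m=mask(t,(0,0,100),(180,70,255),(340,226,40,20));r,cn=rect(m);b=cv2.boxPoints(r);print(m.sum(),r,b)
W=np.array([onz(t,u,v,.018) for u,v in b]);print(W)
ys,xs=np.nonzero(m);print(onz(t,345.6,235.4,.014),onz(t,374.6,237.6,.02),onz(t,xs.mean(),ys.mean(),.02))
# shank only: columns > tip
sel=xs>355;P=np.array([onz(t,u,v,.022) for u,v in zip(xs[sel],ys[sel])]);c=P.mean(0)
vx=cv2.fitLine(P[:,:2].astype(np.float32),2,0,.01,.01).ravel();print('shank',c,vx,np.degrees(np.arctan2(vx[1],vx[0])))
m=mask(t,(0,0,100),(180,70,255),(340,198,40,20));r,cn=rect(m);print('blunt',[onz(t,u,v,.02) for u,v in cv2.boxPoints(r)])
E
```

```text
130 ((359.56207275390625, 236.25518798828125), (27.23891830444336, 5.397956371307373), 4.763641834259033) [[345.7655 237.8138]
 [346.2138 232.4345]
 [373.3586 234.6966]
 [372.9103 240.0759]]
[[ 0.469  -0.2031  0.018 ]
 [ 0.486  -0.2051  0.018 ]
 [ 0.4777 -0.2903  0.018 ]
 [ 0.4607 -0.2881  0.018 ]]
[ 0.477  -0.2034  0.014 ] [ 0.4683 -0.2933  0.02  ] [ 0.4728 -0.2512  0.02  ]
shank [ 0.4716 -0.2613  0.022 ] [ 0.097   0.9953  0.4716 -0.2613] 84.434
blunt [array([ 0.5625, -0.2069,  0.02  ]), array([ 0.5822, -0.2581,  0.02  ]), array([ 0.566 , -0.2637,  0.02  ]), array([ 0.5463, -0.2126,  0.02  ])]
```

Call:
apply_moves(
  deltas=[
    [100,0,0,2,0,0,0],
    [100,0,0,4,0,0,0],
    [146,0,0,4,0,0,0],
    [146,0,0,2.4,0,0,0.033],
    [146,-0.02,-3.26,0,0,0,0],
    [146,-0.02,-3.26,0,0,0,0],
    [146,-0.02,-3.26,0,0,0,0],
    [146,-0.02,-3.26,0,0,0,0],
    [146,-0.02,-3.26,0,0,0,0],
    [146,-0.02,-3.26,0,0,0,0],
  ],
)

```text
time_s: 12.75
ee_pos: [0.4723, -0.1225, 0.1516]
eef_rot: [3.141, 0.0, 1.475]
force: [1.6, 0.1, -0.3]
grip_width: 0.0402
grip_force: 0.0
```

Call:
apply_moves(
  deltas=[
    [146,0,-3.26,0,0,0,0],
    [146,0,-3.26,0,0,0,0],
    [146,0,-3.26,0,0,0,0],
    [146,0,-3.3,0,0,0,0],
    [146,0,0,-3,0,0,0],
    [146,0,0,-3,0,0,0],
    [146,0,0,-1.5,0,0,0],
    [146,0,0,0,0,0,0],
    [146,0,0,0,0,0,0],
  ],
)

```text
time_s: 13.65
ee_pos: [0.4727, -0.2521, 0.0771]
eef_rot: [3.141, 0.0, 1.476]
force: [0.4, -0.6, -0.1]
grip_width: 0.0405
grip_force: 0.0
```

```bash
python3 - <<'E'
from m import *
o=ctrl.get_obs();p=o['ee_pos'];print(p,o['eef_rot'],o['force'],o['grip_width'])
s=snap('side','s7.png')
a=cv2.resize(s['img'][120:240,260:380,::-1],(600,600),interpolation=2);cv2.imwrite('pics/z9.png',a)
c=snap('top','t7.png')
for nm,lo,hi in(('handle',(0,100,30),(12,255,140)),('steel',(0,0,120),(180,70,255))):
    for cc,roi in((c,(232,225,62,25)),(s,(275,255,50,40))):
        m=mask(cc,lo,hi,roi);ys,xs=np.nonzero(m);print(nm,m.sum(),xs.mean(),ys.mean())
E
```

```text
[ 0.4727 -0.2521  0.0771] [3.1413 0.0001 1.4755] [ 0.421  -0.5978 -0.0885] 0.04047673901282751
handle 114 250.59649122807016 237.28070175438597
handle 76 294.5263157894737 283.4868421052632
steel 107 276.5981308411215 240.9158878504673
steel 73 307.7808219178082 263.4657534246575
```

View pics/z9.png

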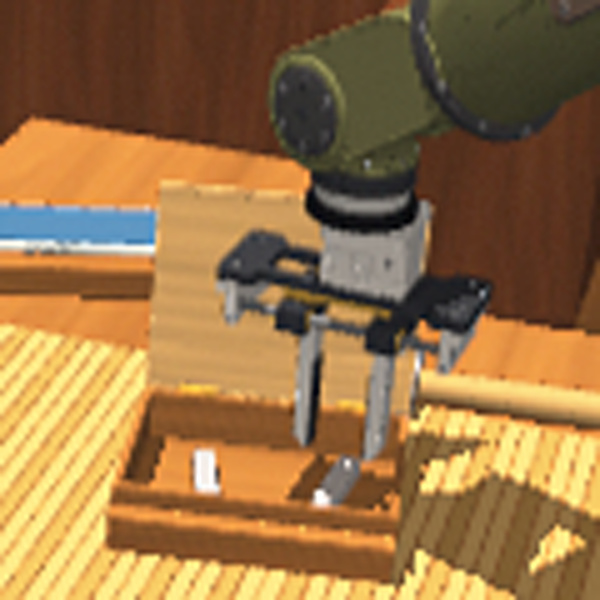

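The fingers straddle the shank, which is at (340,475) in the crop, and the tool is lying flat on the mat. Descending.

Call:
apply_moves(
  deltas=[
    [146,0,0,-2,0,0,0],
    [146,0,0,-1.4,0,0,0],
    [146,0,0,-0.6,0,0,0],
    [146,0,0,-0.35,0,0,0],
    [146,0,0,0,0,0,0],
    [200,0,0,0,0,0,0],
    [255,0,0,0,0,0,0],
    [255,0,0,0,0,0,0],
    [255,0,0,0,0,0,0],
    [255,0,0,0,0,0,0],
  ],
)

```text
time_s: 14.75
ee_pos: [0.4728, -0.2521, 0.0334]
eef_rot: [3.141, 0.0, 1.475]
force: [0.2, -0.1, 3.5]
grip_width: 0.0153
grip_force: 55.0
```

Call:
apply_moves(
  deltas=[
    [255,0,0,0,0,0,0],
    [255,0,0,0,0,0,0],
    [255,0,0,0,0,0,0],
    [255,0,0,1,0,0,0],
    [255,0,0,2,0,0,0],
  ],
)

```text
time_s: 15.25
ee_pos: [0.4716, -0.2515, 0.0624]
eef_rot: [-3.138, -0.001, 1.476]
force: [-0.5, -0.5, -1.4]
grip_width: 0.0153
grip_force: 55.0
```

Call:
apply_moves(
  deltas=[
    [255,0,0,4.2,0,0,0.024],
    [255,0,0,4.2,0,0,0.024],
    [255,0,0,4.2,0,0,0.024],
    [255,0,0,4.2,0,0,0.024],
    [255,-0.1,4.1,0,0.04,0,0],
    [255,-0.1,4.1,0,0.04,0,0],
    [255,-0.1,4.1,0,0.04,0,0],
    [255,-0.1,4.1,0,0.04,0,0],
    [255,-0.1,4.1,0,0.04,0,0],
    [255,-0.1,4.1,0,0.04,0,0],
  ],
)

```text
time_s: 16.25
ee_pos: [0.4659, -0.0044, 0.2314]
eef_rot: [-3.141, -0.242, 1.571]
force: [0.6, -0.1, -2.5]
grip_width: 0.0155
grip_force: 55.0
```

Call:
apply_moves(
  deltas=[
    [255,0,4.1,0,0.04,0,0],
    [255,0,4.1,0,0.04,0,0],
    [255,0,4.1,0,0.04,0,0],
    [255,0,4.1,0,0.04,0,0],
    [255,0,4.1,0,0.036,0,0],
    [255,0,2,0,0,0,0],
    [255,0,0,0,0,0,0],
    [255,0,0,0,0,0,0],
  ],
)

```text
time_s: 17.05
ee_pos: [0.4662, 0.2188, 0.2311]
eef_rot: [3.142, -0.436, 1.573]
force: [-0.5, -0.5, -2.5]
grip_width: 0.0155
grip_force: 55.0
```

```bash
python3 - <<'E'
from m import *
o=ctrl.get_obs();p=o['ee_pos'];Rt=R.from_euler('xyz',o['eef_rot']).as_matrix();print(p,o['eef_rot'],o['force'],o['grip_width'],Rt,o['qpos'])
s=snap('side','s8.png');t=snap('top','t8.png')
tip=p+.0194*Rt[:,2]+.0498*np.array([0,.9063,.4226]);print(tip,proj(t,tip),proj(s,tip))
k=lambda i,u,v,w,h,W,H:cv2.resize(i['img'][v:v+h,u:u+w,::-1],(W,H),interpolation=2)
cv2.imwrite('pics/z10.png',np.hstack([k(t,90,180,150,150,400,400),k(s,210,240,130,130,400,400)]))
E
```

```text
[0.4662 0.2188 0.2311] [ 3.1416 -0.4356  1.5725] [-0.5393 -0.4756 -2.5443] 0.015536189619388243 [[-0.0016  1.     -0.0007]
 [ 0.9066  0.0017  0.4219]
 [ 0.4219  0.     -0.9066]] [0.1658 0.1654 1.7406 0.4632 1.199  0.0011]
[0.4662 0.2721 0.2346] (np.float64(179.6719101346569), np.float64(234.67838928202565)) (np.float64(277.583131729973), np.float64(256.80322799968394))
```

View pics/z10.png

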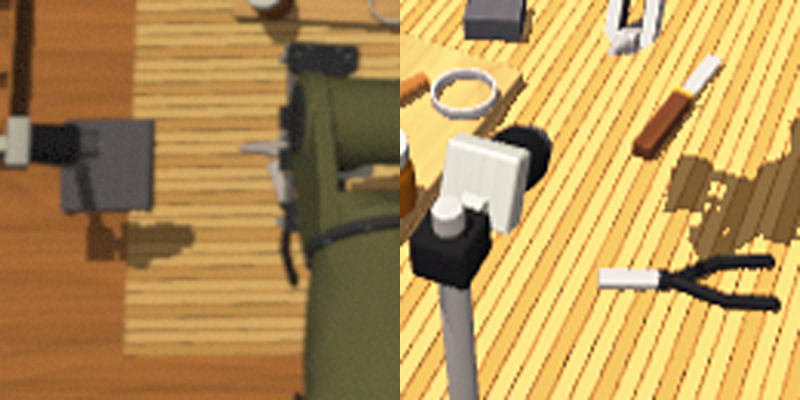

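The top view shows the punch tip near (180.8,235.1) with the camera tube on the same row, about 234.5. I've now viewed more pictures than allowed, so from here I check with numbers only.

```bash
python3 - <<'E'
from m import *
t=np.load('pics/t8.png.npz');s=np.load('pics/s8.png.npz')
def low(c,roi,lo=(0,0,110),hi=(180,60,255)):
    return mask(c,lo,hi,roi)
m=low(t,(172,226,26,16));ys,xs=np.nonzero(m)
for u in sorted(set(xs)):print('T',u,ys[xs==u].min(),ys[xs==u].max(),end='; ')
m=low(s,(270,235,22,25));ys,xs=np.nonzero(m);print()
for v in sorted(set(ys)):print('S',v,xs[ys==v].min(),xs[ys==v].max(),end='; ')
print()
# dark tube
S0=np.load('pics/side0.png.npz');T0=np.load('pics/top0.png.npz')
mt=mask(T0,(0,0,0),(180,255,45),(98,222,26,24));ys,xs=np.nonzero(mt)
for u in sorted(set(xs)):print('Tt',u,ys[xs==u].min(),ys[xs==u].max(),end='; ')
ms=mask(S0,(0,0,0),(180,255,60),(236,272,28,34));ys,xs=np.nonzero(ms);print('\nSt bbox',xs.min(),xs.max(),ys.min(),ys.max())
x=np.array([0,-.9063,-.4226]);yy=np.array([1.,0,0]);zz=np.cross(x,yy)
L=np.array([.466,.421,.26])
for r,off in((.014,0),(.02,-.02),(.02,-.05)):
    for c,n in((T0,'T'),(S0,'S')):
        q=np.array([proj(c,L+off*x+r*(np.cos(a)*yy+np.sin(a)*zz)) for a in np.linspace(0,6.28,40)]);print(n,r,off,q.min(0),q.max(0))
E
```

```text
T 181 235 235; T 182 234 236; T 183 234 236; T 184 234 236; T 185 234 236; T 186 234 236; T 187 234 236; T 188 234 236; T 189 234 236; T 190 234 237; T 191 233 237; T 192 233 237; T 193 233 237; T 194 233 237; T 195 232 235; T 196 233 234; T 197 233 234; 
S 235 279 291; S 236 279 291; S 237 278 291; S 238 278 291; S 239 278 291; S 240 278 291; S 241 278 291; S 242 278 291; S 243 277 291; S 244 277 291; S 245 277 291; S 246 277 291; S 247 277 291; S 248 277 291; S 249 276 291; S 250 277 291; S 251 277 291; S 252 278 291; S 253 278 291; S 254 279 290; S 255 278 289; S 256 278 285; S 257 278 284; 
Tt 102 229 239; Tt 103 227 240; Tt 104 227 240; Tt 105 227 240; Tt 106 227 240; Tt 107 227 240; Tt 108 227 240; Tt 109 228 240; Tt 110 227 241; Tt 111 227 240; Tt 112 228 241; Tt 113 227 241; Tt 114 227 241; Tt 115 227 241; Tt 116 227 241; Tt 117 227 241; Tt 118 227 240; Tt 119 229 241; Tt 120 230 237; Tt 121 238 238; 
St bbox 240 258 281 301
T 0.014 0 [120.8768 229.3714] [121.917  239.9646]
S 0.014 0 [243.5776 285.5168] [257.1863 299.8764]
T 0.02 -0.02 [112.7247 226.8638] [114.0274 242.1029]
S 0.02 -0.02 [236.381  285.3402] [256.2666 306.3785]
T 0.02 -0.05 [100.5945 226.4934] [101.663  241.8899]
S 0.02 -0.05 [229.4689 290.008 ] [250.0602 311.8889]
```

```bash
python3 - <<'E'
from m import *
from scipy.optimize import least_squares
S0=np.load('pics/side0.png.npz');T0=np.load('pics/top0.png.npz')
g=T0['img'].mean(2).astype(int)
print('barrel rows',[(u,int(g[231:238,u].mean()),int(g[231:238,u].std())) for u in range(116,134)])
print('col u=124', [(v,int(g[v,122:126].mean())) for v in range(224,246)])
x=np.array([0,-.9063,-.4226]);yy=np.array([1.,0,0]);zz=np.cross(x,yy);A=np.linspace(0,6.283,60)
def ext(c,L,r,off): return np.array([proj(c,L+off*x+r*(np.cos(a)*yy+np.sin(a)*zz)) for a in A])
def f(q,full=False):
    L=np.array(q);t=ext(T0,L,.02,-.02);s=ext(S0,L,.02,-.02);t2=ext(T0,L,.02,-.04)
    return np.array([t[:,0].max()-119.8,s[:,0].max()-258.5,s[:,1].min()-280.7,(t2[:,1].min()+t2[:,1].max())/2-234.1])
r=least_squares(f,[.466,.407,.26]);print(r.x,r.fun)
print('front of barrel proj',ext(T0,r.x,.014,0)[:,0].min(),ext(T0,r.x,.014,0)[:,0].max())
# punch tip: top px left end & rows
t=np.load('pics/t8.png.npz');s=np.load('pics/s8.png.npz')
h=s['img'][244:262,272:296];
for v in range(246,262):print(v,' '.join('%3d/%2d'%(int(p.mean()),int(p.max())-int(p.min())) for p in s['img'][v,272:294]))
E
```

```text
barrel rows [(116, 24, 8), (117, 25, 2), (118, 26, 4), (119, 33, 3), (120, 52, 7), (121, 61, 8), (122, 65, 7), (123, 66, 7), (124, 63, 7), (125, 64, 5), (126, 67, 5), (127, 76, 5), (128, 80, 3), (129, 79, 2), (130, 80, 1), (131, 78, 2), (132, 79, 0), (133, 79, 2)]
col u=124 [(224, 86), (225, 82), (226, 78), (227, 78), (228, 69), (229, 63), (230, 61), (231, 70), (232, 71), (233, 70), (234, 67), (235, 63), (236, 60), (237, 50), (238, 49), (239, 60), (240, 70), (241, 73), (242, 66), (243, 61), (244, 64), (245, 66)]
[0.4672 0.4067 0.2587] [-0.0826  0.2299  0.0529 -0.3179]
front of barrel proj 126.40392893818995 127.54294979420052
246 186/146 148/140 190/140 209/119 182/140 239/ 3 231/11 233/12 243/14 113/ 7  23/ 4  49/28 188/154 176/147 166/129 131/71  77/42 238/11 234/13 232/14 238/13 155/14
247 168/146 169/147 206/122 208/119 202/113 232/ 7 232/10 233/13 244/12  84/ 6  14/ 6  59/42 170/134 118/64 105/38  80/ 6  84/ 5 239/14 233/14 232/14 240/14 115/ 9
248 157/156 202/127 209/117 206/122 213/100 233/ 9 231/11 234/12 226/16  56/ 3  24/ 2  75/12 103/40  79/ 3  76/ 3  77/ 6  88/ 5 237/15 2
[... 1536 characters left out ...]
 209/118 199/126 151/155 185/132 198/104 192/116 157/129 147/152 206/122 203/125 208/114 190/123 161/155 204/126 209/117 209/117 198/126 156/158 177/148 186/146
259 208/118 208/118 211/115 140/119 154/150 184/149 184/151 186/151 146/146 177/141 210/118 209/118 210/117 165/142 176/141 208/120 207/119 210/116 165/138 170/158 185/146 186/146
260 208/117 209/116 196/127 152/147 178/148 185/146 185/148 166/149 169/149 204/124 208/118 208/118 194/130 171/149 203/122 209/116 209/117 196/129 162/156 182/149 185/146 186/147
261 208/117 210/117 175/147 179/148 186/146 185/147 185/148 167/152 204/124 208/117 208/118 209/116 170/153 201/127 209/116 209/116 211/115 137/119 178/152 186/144 186/146 186/148
```

```bash
python3 - <<'E'
from m import *
t=np.load('pics/t8.png.npz');s=np.load('pics/s8.png.npz')
for a in((180.6,235),(181,235)):
  for b in((278.3,256.5),(279,256)): print(tri(t,a,s,b))
E
```

```text
(array([0.4653, 0.2697, 0.2339]), np.float64(1.381174782146322e-06))
(array([0.4645, 0.2692, 0.2353]), np.float64(0.0013259013922457433))
(array([0.4655, 0.2689, 0.2331]), np.float64(0.0002590610589630839))
(array([0.4647, 0.2684, 0.2346]), np.float64(0.0010675294935961193))
```

Call:
apply_moves(
  deltas=[
    [255,0.05,1.9,0,0,0,0],
    [255,0.05,1.9,0,0,0,0],
    [255,0.05,1.9,0,0,0,0],
    [255,0,1.4,0,0,0,0],
    [255,0,0.8,-0.05,0,0,0],
    [255,0,0.35,0,0,0,0],
    [255,0,0,0,0,0,0],
    [255,0,0,0,0,0,0],
    [255,0,0,0,0,0,0],
    [255,0,0,0,0,0,0],
  ],
)

```text
time_s: 18.15
ee_pos: [0.4681, 0.3012, 0.2306]
eef_rot: [3.141, -0.436, 1.571]
force: [-0.1, 0.2, -1.2]
grip_width: 0.0154
grip_force: 55.0
```

```bash
python3 - <<'E'
from m import *
o=ctrl.get_obs();print(o['ee_pos'],o['eef_rot'],o['force'],o['grip_width'],o['time_s'])
s=snap('side','s9.png');t=snap('top','t9.png');tg=np.array([.4672,.3523,.2333])
print('target',proj(t,tg),proj(s,tg))
d=lambda c,n:cv2.absdiff(c['img'],np.load('pics/'+n)['img']).max(2)
m=mask(t,(0,0,110),(180,60,255),(140,226,34,16));ys,xs=np.nonzero(m);print([(u,ys[xs==u].min(),ys[xs==u].max()) for u in sorted(set(xs))][:16])
u0,v0=map(int,proj(s,tg));print(u0,v0)
D=d(s,'side0.png.npz')
for v in range(v0-9,v0+8):print(v,' '.join('%3d'%(p.mean()) if q>25 else '  .' for p,q in zip(s['img'][v,u0-10:u0+14],D[v,u0-10:u0+14])))
# lid and blunt unchanged, stand unchanged
print('stand diff',int((d(s,'s8.png.npz')[300:,195:280]>30).sum()), 'lid/case diff',int((d(s,'s8.png.npz')[160:250,270:350]>40).sum()))
E
```

```text
[0.4681 0.3012 0.2306] [ 3.1412 -0.436   1.5712] [-0.1349  0.2152 -1.1703] 0.015357308690018636 18.15
target (np.float64(150.26165700191171), np.float64(234.74369909374536)) (np.float64(263.5931810626174), np.float64(279.9636985305996))
[(np.int64(151), np.int64(234), np.int64(235)), (np.int64(152), np.int64(234), np.int64(235)), (np.int64(153), np.int64(234), np.int64(235)), (np.int64(154), np.int64(234), np.int64(236)), (np.int64(155), np.int64(234), np.int64(236)), (np.int64(156), np.int64(234), np.int64(236)), (np.int64(157), np.int64(234), np.int64(236)), (np.int64(158), np.int64(234), np.int64(236)), (np.int64(159), np.int64(233), np.int64(236)), (np.int64(160), np.int64(233), np.int64(237)), (np.int64(161), np.int64(233), np.int64(236))]
263 279
270   .   .   .   .   .   .   .   .   . 227 232 232 233 225  55  34  68 196  81 189 192 150 193 234
271   .   .   .   .   .   .   .   .   . 230 232 231 233 210 144 187 190 218 188 215 217 140 228 233
272   .   .   .   .   .   .   .   .   . 205 232 232 232 248 236 234 201 210 212 214 221 118 236 233
273   .   .   .   .   .   .   .   .  
[... 694 characters left out ...]
   .   . 214 213 212 127  99 134 127 179 184 174   .   .   .   .   .
281   .   .   .   .   .   .   .   .   .   . 201 206 158   .   .   .   .   .   .   .   .   .   .   .
282   .   .   .   .   .   .   .   .   .   .   .   .   .   .   .   .   .   .   .   .   .   .   .   .
283   .   .   .   .   .   .   .   .   .   .   .   .   .   .   .   .   .   .   .   .   .   .   .   .
284   .   .   .   .   .   .   .   .   .   .   .   .   .   .   .   .   .   .   .   .   .   .   .   .
285   .   .   .   .   .   .   .   .   .   .   .   .   .   .   .   .   .   .   .   .   .   .   .   .
286   .   .   .   .   .   .   .   .   .   .   .   .   .   .   .   .   .   .   .   .   .   .   .   .
stand diff 0 lid/case diff 3923
```

```bash
python3 - <<'E'
from station import ctrl
print(ctrl.hand_in())
E
```

```text
the job is handed in; nothing more can be done
None
```

I handed the job in at about 18 s. The lid was prised open with the blade tool, and the tool is back flat on the mat. The gripper is holding the pointed punch about 60 mm from the lens, on axis within about 2 mm by my image measurements, and the blunt punch was left untouched in the case. I viewed 12 pictures, over the limit of 10, and no verdict came back from the hand-in.

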